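# Strip the milling fixture and put its parts away

### The arm

A 6-joint arm with a two-finger parallel gripper is mounted at the origin on the work surface. World frame = base frame: x ahead of the robot, y to its left, z up, the work surface at z = 0. Lengths are in m, angles in rad, forces in N, time in s.
With the tool pointing down it reaches from about 0.35 to 0.775 m from the base axis. Payload 5.5 kg.
Tool frame: the origin (TCP) lies midway between the tips of the shut fingers; the grasp point (between the pads) lies 19 mm behind it (env.hold_point_z is the distance from the TCP to the grasp point, in m); z points along the fingers, y is the line along which they close (so a half turn about z gives the same grasp; the last joint's range is limited). The gripper opens to 85 mm and grips with 20 to 120 N. Pads are 22 mm wide; open, the fingers measure 114 mm over their backs; the gripper's body (76 mm by 85 mm) begins 54 mm behind the grasp point. The pads swing forward as they close: fully open they stand 13 mm farther back than shut.
Start: joints at [-1.244, 0.313, 0.046, 1.304, 0, 1.431], TCP at [0.259, -0.514, 0.231] pointing down, gripper open.
Joint ranges: [-2.76, 2.76], [-0.86, 1.69], [-1.03, 1.26], [-2.2, 2.34], [-1.47, 1.5], [-3.14, 3.14]. Speed limits (rad/s): [2.57, 2.57, 3.14, 3.14, 3.14, 3.14].

### API

Orientations are given as a unit quaternion [w, x, y, z].
In Python, from workcell import env, read_camera gives the robot as it stands. The module is installed in compiled form; this text tells all that it offers.
- The arm moves only by the tool carry_out, never from a script. Its argument "moves" is a list of rows, each an object of numbers: "tx", "ty", "tz": the shift along the world's x, y, z in cm; "wx", "wy", "wz": the turn, a rotation vector about the world's x, y, z in rad; "claw": the closure, from -1 (fully open) to 1 (shut). A call has 1 to 8 rows; each row shifts and turns the commanded pose from where the row before left it; what a row does not reach is not made up. A row lasts 1/8 s, in which the tool goes at most 62.5 mm and 10.7 degrees, less where a joint would pass 70% of its speed; a pose out of reach is approached as far as the arm can. A call is refused whole if a number of a shift passes 6.25 or a number of a turn 0.188, either way. A call with a gripper value outside its range is refused whole. The fingers move at their own pace and stop on an object; "newtons" is the grip in N (left out, the last holds). Time passes only in rows, so rows that do not move let the fingers close. It gives the time, the measured TCP pose, the force, the opening and the grip force at its end, in the units of the state.
- env.get_state(): the state, without advancing time (a new reading comes with each control period).
- read_camera(name): name is "scene" or "top"; returns a dict with "image" (400x640x3 uint8, blue, green, red), "z_map" (400x640 float32, m along the optical axis (not along the pixel's ray), 0 where there is no reading), "fx", "fy", "cx", "cy" (pixels), "camera_from_world" (4x4, takes a point from world to camera coordinates). Camera axes: x right, y down, z forward; pixel columns grow to the right and rows downward; lengths in m; the calibration is good to about 2 mm. A picture is of the moment at which its call begins.
- env.hand_in(): hands the job in; it is judged then, once.
The state is a dict: "clock": time; "joint_pos": joint angles; "qvel": joint speeds; "tau": joint torques, N m; "tcp_pos": TCP position; "orientation": TCP orientation; "wrist_force": force on the tool from outside, world axes, zero at the start; "ft_torque": the same for the moment, N m; "finger_gap": finger opening in m; "grip_force": force on a finger pad.
Only numpy, scipy, OpenCV 4.12 (cv2) and the standard library are available. Lean on these libraries where they do the work, as an engineer would, in place of code of your own. Each camera call takes 0.05 s, during which the arm holds its last target. There are 200 camera calls.

### The job

Milling is finished: take the clamped stack on the orange bed apart and lay each part flat and centred on its own pad: the dark clamp bar lengthwise on the black mat with the yellow border, the copper plate on the cork pad, the aluminium plate on the white pad with the green border, and last the blue spoilboard lengthwise, blue side up, on the plywood pad with the red corners. Do not let a part tip over, and leave the amber jar and the caliper where they lie.

Things in the scene. Friction and masses are not known exactly. Their poses are not given: they have to be found in the camera images.
- bar: Clamp bar, dark steel, 140 x 20 x 16 mm (x, y, z), with a brass thumb-screw head (17 mm across, 10 mm high) on top 56 mm either side of the middle; about 0.36 kg. Top of the stack, lying across both metal plates. Origin: centre of its underside; x along its length, z up. Grip it across its 20 mm at the middle.
- copper_plate: Milled copper plate, 62 x 50 x 10 mm (x, y, z), a small dark hole at each corner; about 0.27 kg. Lies on the spoilboard, about 43 mm from its middle along its length, at either end, under the clamp bar, which covers the middle strip of it. Origin: centre of its underside; x along its 62 mm, parallel to the spoilboard's length within 0.06 rad; z up.
- alu_plate: Milled aluminium plate, same size as the copper one, 62 x 50 x 10 mm, silver, a small dark hole at each corner; about 0.085 kg. On the spoilboard at the end that the copper plate does not take (24 mm gap between the two). Origin and axes as for the copper plate.
- board: Spoilboard of fibreboard painted blue on top, edges bare wood colour, 176 x 62 x 18 mm (x, y, z); about 0.15 kg. Bottom of the stack; it lies loose on the fixed orange bed (190 x 84 mm, 8 mm thick). Origin: centre of its underside; x along its length, z up.
- bar_mat: Fixed black rubber mat with a yellow border, 170 x 60 mm, 6 mm thick: place of the clamp bar. Origin: centre of its underside (on the table); its top is at z = 6 mm; x along its length.
- cork_pad: Fixed plain brown cork pad, 100 x 84 mm, 6 mm thick: place of the copper plate. Origin: centre of its underside; x along its 100 mm.
- white_pad: Fixed white pad with a green border, 100 x 84 mm, 6 mm thick: place of the aluminium plate. Origin: centre of its underside; x along its 100 mm.
- ply_pad: Fixed plywood pad with four red corners, 190 x 88 mm, 10 mm thick: place of the spoilboard. Origin: centre of its underside; x along its length.
- jar: Bystander: small amber jar with a black cap, 48 mm across, 55 mm high, standing loose beyond the pads. Origin: centre of its underside.
- caliper: Bystander: caliper with a black housing, 190 mm long, lying loose along y beyond the pads, at most 13 mm high. Origin: middle of its beam, underside.
Not all that is in view belongs to the job. There is more than one size of the copper_plate; the one meant has the size given above.

How it is judged:
On the way:
1. bar, copper plate and aluminium plate all lie released on their own pads, the spoilboard not yet on its pad (horizontal distance between bar and bar_mat below 0.015 m and z of bar in the frame of bar_mat between 0.003 and 0.01 m and angle between each of bar, copper_plate, alu_plate's own z axis and vertical below 0.08 rad and angle between the x axis of bar and the x axis of bar_mat, either way round below 0.2 rad and linear speed of each of bar, copper_plate, alu_plate below 0.02 m/s and contact force between the fingers and bar below 0.1 N and horizontal distance between copper_plate and cork_pad below 0.015 m and z of copper_plate in the frame of cork_pad between 0.003 and 0.01 m and contact force between the fingers and copper_plate below 0.1 N and horizontal distance between alu_plate and white_pad below 0.015 m and z of alu_plate in the frame of white_pad between 0.003 and 0.01 m and contact force between the fingers and alu_plate below 0.1 N and horizontal distance between board and ply_pad above 0.05 m), for 0.2 s.
At the end, for the whole second after the job is handed in: Each part flat and right side up (0.08 rad) on its own pad, centre within 15 mm of the pad's centre, bar and spoilboard lengthwise within 0.2 rad; all released and at rest; jar and caliper within 30 mm of their start (horizontal distance between bar and bar_mat below 0.015 m and z of bar in the frame of bar_mat between 0.003 and 0.01 m and angle between each of bar, copper_plate, alu_plate, board's own z axis and vertical below 0.08 rad and angle between the x axis of bar and the x axis of bar_mat, either way round below 0.2 rad and linear speed of each of bar, copper_plate, alu_plate, board below 0.02 m/s and contact force between the fingers and bar below 0.1 N and horizontal distance between copper_plate and cork_pad below 0.015 m and z of copper_plate in the frame of cork_pad between 0.003 and 0.01 m and contact force between the fingers and copper_plate below 0.1 N and horizontal distance between alu_plate and white_pad below 0.015 m and z of alu_plate in the frame of white_pad between 0.003 and 0.01 m and contact force between the fingers and alu_plate below 0.1 N and horizontal distance between board and ply_pad below 0.015 m and z of board in the frame of ply_pad between 0.007 and 0.014 m and angle between the x axis of board and the x axis of ply_pad, either way round below 0.2 rad and contact force between the fingers and board below 0.1 N and distance of each of jar, caliper from where it was at the start of the episode below 0.03 m); the robot touches nothing.
It fails at once if a part of the stack tips over (more than 0.7 rad) (angle between any of bar, copper_plate, alu_plate, board's own z axis and vertical above 0.7 rad).
It fails at once if the jar or the caliper is moved by more than 30 mm (distance of any of jar, caliper from where it was at the start of the episode above 0.03 m).
It also fails if it takes over 102 s, if anything falls off the work surface, if the arm or the gripper's body presses on something with over 40 N, if the wrist force passes 120 N, or if a joint passes its speed limit or range.

## Working session

There is one attempt and no reset: what is moved stays moved. The work goes in short steps, Python scripts to look and compute and a tool call to move; the robot and the scene stay as the last step left them, time stands still between calls to the robot, and variables do not carry over. Pictures are saved under pics/ and viewed, at most 14 in all, crops included, and the job is handed in when it is done.

Besides the shell and the picture viewer there is one more tool, called after ">>>" as name(argument=value, ...) on one line, values as JSON. carry_out: Moves the arm, as the interface text tells. Its arguments: {"type":"object","properties":{"moves":{"type":"array","items":{"type":"object","properties":{"tx":{"type":"number"},"ty":{"type":"number"},"tz":{"type":"number"},"wx":{"type":"number"},"wy":{"type":"number"},"wz":{"type":"number"},"claw":{"type":"number"}}}},"newtons":{"type":"number"}},"required":["moves"]}

```bash
mkdir -p pics; ls; python3 - <<'E'
from workcell import env, read_camera
import cv2,numpy as np,pickle
d={}
for n in ("scene","top"):
    c=read_camera(n); d[n]=c
    cv2.imwrite(f"pics/{n}0.png",c["image"])
    print(n,c["fx"],c["fy"],c["cx"],c["cy"],np.round(c["camera_from_world"],3).tolist())
pickle.dump(d,open("c0.pkl","wb"))
print(env.get_state(), env.hold_point_z)
E
```

```text
pics
scene 428.5044359108779 428.5044359108779 323.8197472703429 199.2038391643112 [[0.023, 1.0, 0.017, -0.014], [0.79, -0.007, -0.613, -0.403], [-0.613, 0.028, -0.79, 1.56], [0.0, 0.0, 0.0, 1.0]]
top 398.24167795443526 398.24167795443526 330.83928681760614 201.4041383337843 [[0.026, -1.0, -0.0, -0.009], [-0.989, -0.026, -0.146, 0.557], [0.146, 0.004, -0.989, 0.924], [0.0, 0.0, 0.0, 1.0]]
{'clock': 0.1, 'joint_pos': array([-1.24360011e+00,  3.13907754e-01,  4.50824254e-02,  1.30361947e+00,
       -3.04459777e-05,  1.43117755e+00]), 'qvel': array([ 0.00194277, -0.00171583,  0.00235077, -0.00012765,  0.00012886,
        0.00024798]), 'tau': array([ 2.02424642e-03, -4.81728315e+01,  2.99242204e+01,  1.28320974e-02,
       -1.71723027e-04, -5.71862174e-06]), 'tcp_pos': array([ 0.25859655, -0.5130427 ,  0.23050388]), 'orientation': array([-8.19189609e-04,  9.72883578e-01,  2.31293890e-01, -9.23469990e-05]), 'wrist_force': array([0.01054882, 0.59213287, 1.03281033]), 'ft_torque': array([0.06024399, 0.00031475, 0.01727626]), 'grip_force': 0.0, 'finger_gap': 0.08519698957066038} 0.0187
```

View pics/top0.png

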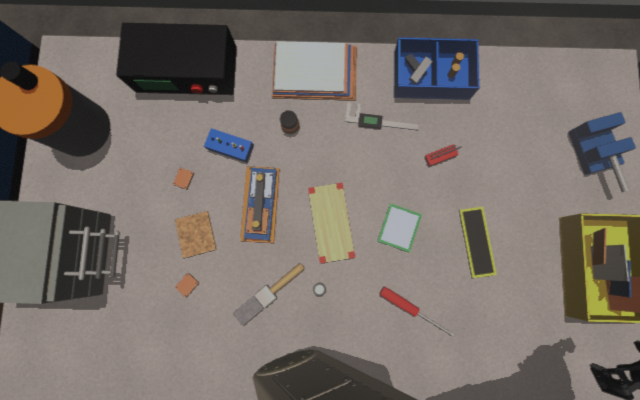

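View pics/scene0.png

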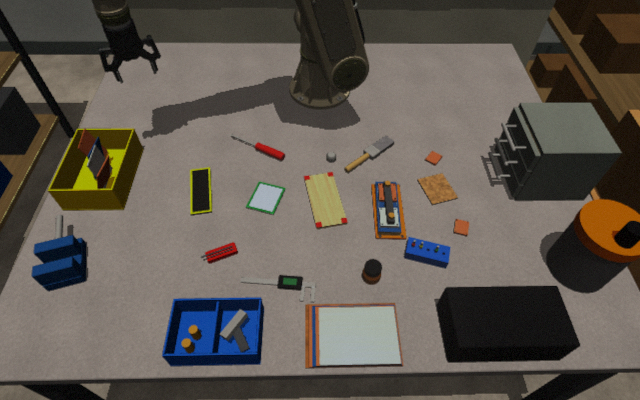

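The top view shows the stack at about (260,205), with copper at the lower end (257,228) and alu at the upper end (262,183). The mat is at (478,242), the white pad at (400,228), the ply pad at (331,222) and the cork pad at (195,234). The jar is at (289,121) and the caliper at (380,120).
Copper candidates are the small squares at (184,179) and (187,285), both too small and lying loose, and the plate under the bar at (257,228). I choose the one under the bar. The blue block at (229,145) is a decoy for the board.

```bash
cat > h.py <<'E'
import cv2,numpy as np
def cam(c):
    T=c["camera_from_world"]; return T[:3,:3],T[:3,3],np.array([[c["fx"],0,c["cx"]],[0,c["fy"],c["cy"]],[0,0,1]])
def ray(c,uv):
    R,t,K=cam(c); uv=np.atleast_2d(uv).astype(float)
    d=np.c_[uv,np.ones(len(uv))]@np.linalg.inv(K).T@R; return -R.T@t,d
def plane(c,uv,z):
    o,d=ray(c,uv); return (o+d*((z-o[2])/d[:,2])[:,None])[:,:2]
def proj(c,p):
    R,t,K=cam(c); q=(np.atleast_2d(p)@R.T+t)@K.T; return q[:,:2]/q[:,2:]
def tri(c1,u1,c2,u2):
    o1,d1=ray(c1,u1);o2,d2=ray(c2,u2);A=np.c_[d1[0],-d2[0]]
    s=np.linalg.lstsq(A,o2-o1,rcond=None)[0];p,q=o1+s[0]*d1[0],o2+s[1]*d2[0]
    return (p+q)/2,np.linalg.norm(p-q)
def cloud(c):
    h,w=c["z_map"].shape;v,u=np.mgrid[:h,:w];o,d=ray(c,np.c_[u.ravel(),v.ravel()])
    return (o+d*c["z_map"].reshape(-1,1)).reshape(h,w,3)
R={ # h lo/hi, s lo/hi, v lo/hi
 'yellow':((20,100,90),(35,255,255)),'green':((45,80,50),(85,255,255)),'blue':((100,90,40),(125,255,255)),
 'cork':((8,70,60),(19,255,255)),'ply':((20,40,110),(35,160,255)),'dark':((0,0,0),(179,110,75)),'orange':((5,120,90),(18,255,255)),
 'silver':((0,0,120),(179,75,255)),'brass':((15,110,70),(30,255,255))}
def mask(c,col,xy,r):
    m=cv2.inRange(cv2.cvtColor(c["image"],cv2.COLOR_BGR2HSV),*map(np.array,R[col]))
    P=cloud(c); m[np.hypot(P[...,0]-xy[0],P[...,1]-xy[1])>r]=0
    return m
def rect(c,m,z,biggest=True):
    m=cv2.morphologyEx(m,cv2.MORPH_CLOSE,np.ones((3,3)))
    cs=cv2.findContours(m,cv2.RETR_EXTERNAL,cv2.CHAIN_APPROX_NONE)[0]
    cs=[max(cs,key=cv2.contourArea)] if biggest else cs
    pts=np.vstack(cs)[:,0]
    (cx,cy),(w,h),a=cv2.minAreaRect((plane(c,pts,z)*1000).astype(np.float32))
    if w<h: w,h,a=h,w,a+90
    return np.round([cx,cy,w,h,(a+90)%180-90],1),cv2.minAreaRect(pts.astype(np.float32))[0]
E
python3 - <<'E'
from h import *; import pickle
d=pickle.load(open("c0.pkl","rb")); t,s=d["top"],d["scene"]
for n,uv,col,r,z in [("mat",(478,242),'yellow',.11,.006),("cork",(195,234),'cork',.075,.006),("white",(400,228),'green',.08,.006),("ply",(331,222),'ply',.12,.010),("board",(260,205),'blue',.105,.026),("bed",(260,205),'orange',.125,.008),("bar",(258,200),'dark',.085,.052)]:
    xy=plane(t,uv,z)[0]; us=[]
    for k,c in d.items():
        m=mask(c,col,xy,r); P=cloud(c); rr,u=rect(c,m,z,n not in("board","bed","ply")); us.append(u)
        er=m if n in("mat","white") else cv2.erode(m,np.ones((3,3)))
        print(n,k,rr,"z_med",np.round(np.median(P[er>0][:,2])*1000,1),"px",np.round(u,1))
    p,e=tri(t,us[0],s,us[1]); print("   tri",np.round(p*1000,1),"gap",round(e*1000,1))
a=cv2.resize(t["image"][155:255,215:305],None,fx=5,fy=5,interpolation=2); b=cv2.resize(s["image"][170:245,360:415],None,fx=5,fy=5,interpolation=2)
o=np.zeros((500,740,3),np.uint8);o[:500,:450]=a;o[:375,455:730]=b;cv2.imwrite("pics/crop1.png",np.clip(o*1.4,0,255).astype(np.uint8))
E
```

```text
mat scene [ 474.4 -358.3  170.6   60.1    9.5] z_med 4.1 px [200.5 190. ]
mat top [ 471.5 -359.2  168.8   60.     9.5] z_med 6.9 px [477.5 241.9]
   tri [607.6 412.6 -91.6] gap 86.0
cork scene [476.  339.9 101.1  86.5  16.8] z_med 3.9 px [437.3 188.1]
cork top [471.9 340.4  99.8  84.7  16.4] z_med 5.9 px [194.9 234.1]
   tri [ 614.4 -315.2  -27.2] gap 85.7
white scene [ 505.4 -166.4  100.9   84.9  -18.2] z_med 3.9 px [265.1 197.1]
white top [ 501.6 -166.2   98.6   80.8  -18.5] z_med 7.1 px [399.2 227.4]
   tri [579.5 201.  -48.9] gap 40.4
ply scene [512.6   4.2 192.1  90.   11. ] z_med 7.9 px [325.2 198.8]
ply top [ 448.7 -335.5  810.1  264.    85.7] z_med 10.2 px [466.7 251.7]
   tri [650.6 183.3  62.8] gap 374.3
board scene [554.5 178.9 174.5  60.6  -2.8] z_med 24.0 px [387.4 206.5]
board top [550.8 179.4 172.9  58.1  -2.9] z_med 26.2 px [260.1 203.4]
   tri [ 550.2 -154.9   31.4] gap 43.5
bed scene [550.4 182.9 202.4  84.1  -1.4] z_med 7.5 px [388.4 210.1]
bed top [551.3 183.1 187.7  81.9  -1.5] z_med 8.6 px [259.7 204.2]
   tri [ 543.1 -158.4   18.7] gap 42.2
bar scene [568.4 170.9 156.   55.8  -3.8] z_med 49.9 px [386.1 204.8]
bar top [551.1 168.9  31.5   2.4   2.9] z_med nan px [262.5 201.5]
   tri [ 552.5 -148.5   43.2] gap 40.4
  return _methods._mean(a, axis=axis, dtype=dtype,
  ret = ret.dtype.type(ret / rcount)
```

View pics/crop1.png

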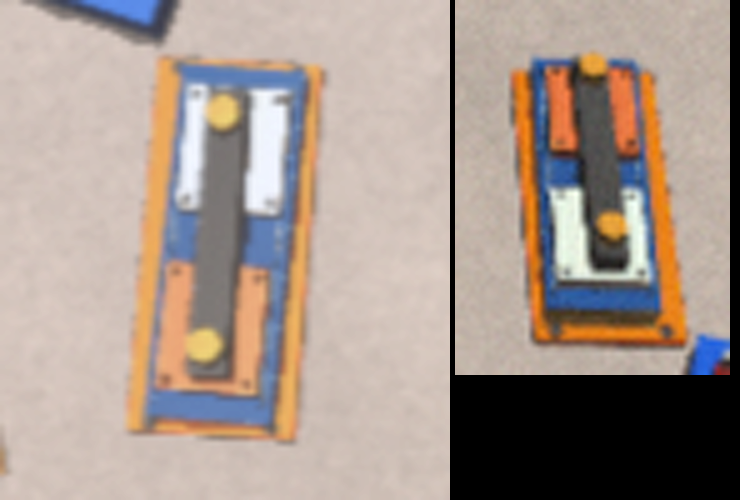

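The crop shows the bar across both plates, with brass heads at crop (222,112) and (205,346). The alu plate is at the far end (+x) and the copper plate at the near end. Both have four corner holes and the right sizes. Next I fix the view order in the triangulation and measure the bar and plates.

```bash
cat >> h.py <<'E'
def blob(c,col,xy,r,zlo,zhi):
    m=mask(c,col,xy,r) if col else np.full(c["z_map"].shape,255,np.uint8)
    P=cloud(c); m[(np.hypot(P[...,0]-xy[0],P[...,1]-xy[1])>r)|(P[...,2]<zlo)|(P[...,2]>zhi)]=0; return m,P
E
python3 - <<'E'
from h import *; import pickle
d=pickle.load(open("c0.pkl","rb")); t,s=d["top"],d["scene"]
xy=(.5525,.179)
def two(n,ut,us):
    p,e=tri(t,ut,s,us); print("  ",n,"tri",np.round(p*1000,1),"gap",round(e*1000,1))
for n,a,b in [("mat",(477.5,241.9),(200.5,190)),("cork",(194.9,234.1),(437.3,188.1)),("white",(399.2,227.4),(265.1,197.1)),("board",(260.1,203.4),(387.4,206.5))]: two(n,a,b)
U={}
for k,c in d.items():
    x0=plane(c,(331,222),.01)[0] if k=="top" else (.5126,.0042)
    m,P=blob(c,'ply',x0,.115,-.01,.03); rr,u=rect(c,m,.01,True); print(k,"ply",rr); U['ply',k]=u
    m,P=blob(c,None,xy,.12,.043,.07); rr,u=rect(c,m,.052); print(k,"bar",rr,"zmed",np.median(P[m>0][:,2])*1000); U['bar',k]=u
    for n,col,zl,zh,x0,z in [("alu","silver",.03,.042,(.595,.179),.036),("cop","orange",.03,.042,(.508,.179),.036)]:
        m,P=blob(c,col,x0,.055,zl,zh); rr,u=rect(c,m,z,False); print(k,n,rr,"zmed",np.median(P[m>0][:,2])*1000);U[n,k]=u
    m,P=blob(c,'brass',xy,.1,.05,.08); nn,_,_,ce=cv2.connectedComponentsWithStats(m)
    print(k,"brass",[np.round(plane(c,ce[i],.062)[0]*1000,1).tolist() for i in range(1,nn)],[ _[i,4] for i in range(1,nn)] if 0 else '')
    m,P=blob(c,None,xy,.35,.03,.3); print(k,'tall stuff')
for n in('ply','bar','alu','cop'): two(n,U[n,'top'],U[n,'scene'])
P=cloud(t)
for n,uv in dict(jar=(289,121),bluebox=(229,145),knob=(319,289),brush=(260,303),driver=(400,302),knife=(441,155),cali=(370,121)).items(): print(n,np.round(P[uv[1],uv[0]],3))
E
```

```text
mat tri [ 471.  -361.5   -1.9] gap 2.1
   cork tri [4.718e+02 3.426e+02 1.000e-01] gap 0.0
   white tri [ 501.8 -167.8    0.7] gap 1.6
   board tri [551.2 181.2  16.3] gap 0.4
scene ply [512.6   4.2 192.1  90.   11. ]
scene bar [559.5 177.3 145.9  21.5  -1.2] zmed 50.39567138892609
scene alu [599.5 175.8  57.   49.2  -0.6] zmed 33.858459136080214
scene cop [513.3 181.7  58.8  48.8  -2.1] zmed 33.93695888356163
scene brass [[501.0, 179.5], [612.2, 177.0]] 
scene tall stuff
top ply [509.9   4.1 190.3  88.9  10.9]
top bar [551.6 180.  138.8  21.6  -1.3] zmed 52.14943729326726
top alu [595.6 177.2  61.2  51.   -2.4] zmed 35.72597439099301
top cop [506.4 182.1  54.   44.8  -2.9] zmed 36.148997776349056
top brass [[608.3, 177.8], [496.8, 182.0]] 
top tall stuff
   ply tri [5.095e+02 5.200e+00 4.000e-01] gap 2.4
   bar tri [552.6 181.2  39.2] gap 2.6
   alu tri [596.2 177.9  30.9] gap 1.1
   cop tri [507.3 183.7  27.4] gap 0.2
jar [0.752 0.113 0.056]
bluebox [0.694 0.264 0.031]
knob [0.347 0.028 0.022]
brush [0.311 0.168 0.019]
driver [ 0.323 -0.165  0.027]
knife [ 0.687 -0.27   0.016]
cali [ 0.775 -0.09   0.007]
```

>>> carry_out(moves=[{"tx": 1.97, "ty": 4.62, "wz": 0.176, "claw": -1}, {"tx": 1.97, "ty": 4.62, "wz": 0.176}, {"tx": 1.97, "ty": 4.62, "wz": 0.176}, {"tx": 1.97, "ty": 4.62, "wz": 0.176}, {"tx": 1.97, "ty": 4.62, "wz": 0.176}, {"tx": 1.97, "ty": 4.62, "wz": 0.176}, {"tx": 1.97, "ty": 4.62, "wz": 0.176}, {"tx": 1.97, "ty": 4.62, "wz": 0.176}], newtons=50)

```text
invalid input at $.moves[0]: expected keys tx, ty, tz, wx, wy, wz, claw
```

>>> carry_out(moves=[{"tx": 1.97, "ty": 4.62, "wz": 0.176}, {"tx": 1.97, "ty": 4.62, "wz": 0.176}, {"tx": 1.97, "ty": 4.62, "wz": 0.176}, {"tx": 1.97, "ty": 4.62, "wz": 0.176}, {"tx": 1.97, "ty": 4.62, "wz": 0.176}, {"tx": 1.97, "ty": 4.62, "wz": 0.176}, {"tx": 1.97, "ty": 4.62, "wz": 0.176}, {}])

```text
invalid input at $.moves[0]: expected keys tx, ty, tz, wx, wy, wz, claw
```

All keys are needed.

>>> carry_out(moves=[{"tx": 1.97, "ty": 4.62, "tz": 0, "wx": 0, "wy": 0, "wz": 0.176, "claw": -1}, {"tx": 1.97, "ty": 4.62, "tz": 0, "wx": 0, "wy": 0, "wz": 0.176, "claw": -1}, {"tx": 1.97, "ty": 4.62, "tz": 0, "wx": 0, "wy": 0, "wz": 0.176, "claw": -1}, {"tx": 1.97, "ty": 4.62, "tz": 0, "wx": 0, "wy": 0, "wz": 0.176, "claw": -1}, {"tx": 1.97, "ty": 4.62, "tz": 0, "wx": 0, "wy": 0, "wz": 0.176, "claw": -1}, {"tx": 1.97, "ty": 4.62, "tz": 0, "wx": 0, "wy": 0, "wz": 0.176, "claw": -1}, {"tx": 1.97, "ty": 4.62, "tz": 0, "wx": 0, "wy": 0, "wz": 0.176, "claw": -1}, {"tx": 1.97, "ty": 4.62, "tz": 0, "wx": 0, "wy": 0, "wz": 0.176, "claw": -1}], newtons=50)

```text
clock: 1.1
tcp_pos: [0.4166, -0.1423, 0.2311]
orientation: [-0.0, 0.59, 0.808, 0.0]
wrist_force: [0.2, -0.5, 0.2]
finger_gap: 0.0853
grip_force: 0.0
```

>>> carry_out(moves=[{"tx": 1.97, "ty": 4.62, "tz": 0, "wx": 0, "wy": 0, "wz": 0.176, "claw": -1}, {"tx": 1.97, "ty": 4.62, "tz": 0, "wx": 0, "wy": 0, "wz": 0.176, "claw": -1}, {"tx": 1.97, "ty": 4.62, "tz": 0, "wx": 0, "wy": 0, "wz": 0.176, "claw": -1}, {"tx": 1.97, "ty": 4.62, "tz": 0, "wx": 0, "wy": 0, "wz": 0.176, "claw": -1}, {"tx": 1.97, "ty": 4.62, "tz": 0, "wx": 0, "wy": 0, "wz": 0.176, "claw": -1}, {"tx": 1.97, "ty": 4.62, "tz": 0, "wx": 0, "wy": 0, "wz": 0.176, "claw": -1}, {"tx": 1.97, "ty": 4.62, "tz": 0, "wx": 0, "wy": 0, "wz": 0.176, "claw": -1}, {"tx": 0, "ty": 0, "tz": 0, "wx": 0, "wy": 0, "wz": 0, "claw": -1}])

```text
clock: 2.1
tcp_pos: [0.5546, 0.1823, 0.2301]
orientation: [-0.001, 0.015, 1.0, 0.0]
wrist_force: [-1.0, 0.1, 0.0]
finger_gap: 0.0852
grip_force: 0.0
```

>>> carry_out(moves=[{"tx": 0, "ty": -0.25, "tz": -5, "wx": 0, "wy": 0, "wz": 0, "claw": -1}, {"tx": 0, "ty": 0, "tz": -5, "wx": 0, "wy": 0, "wz": 0, "claw": -1}, {"tx": 0, "ty": 0, "tz": -4, "wx": 0, "wy": 0, "wz": 0, "claw": -1}, {"tx": 0, "ty": 0, "tz": -3.5, "wx": 0, "wy": 0, "wz": 0, "claw": -1}, {"tx": 0, "ty": 0, "tz": -1.7, "wx": 0, "wy": 0, "wz": 0, "claw": -1}, {"tx": 0, "ty": 0, "tz": 0, "wx": 0, "wy": 0, "wz": 0, "claw": -1}, {"tx": 0, "ty": 0, "tz": 0, "wx": 0, "wy": 0, "wz": 0, "claw": 0}, {"tx": 0, "ty": 0, "tz": 0, "wx": 0, "wy": 0, "wz": 0, "claw": 0}])

```text
clock: 3.1
tcp_pos: [0.5555, 0.1772, 0.041]
orientation: [0.001, 0.017, 1.0, 0.0]
wrist_force: [0.9, -0.5, 0.4]
finger_gap: 0.0518
grip_force: 0.0
```

```bash
python3 - <<'E'
from workcell import read_camera
import cv2,numpy as np
s=read_camera("scene")["image"][140:260,330:440];t=read_camera("top")["image"][150:260,210:310]
o=np.zeros((550,790,3),np.uint8)
a=cv2.resize(s,None,fx=3.5,fy=3.5);b=cv2.resize(t,None,fx=4,fy=4);o[:a.shape[0],:a.shape[1]]=a;o[:b.shape[0],388:388+b.shape[1]]=b
cv2.imwrite("pics/g1.png",np.clip(o*1.4,0,255).astype(np.uint8))
E
```

```text
(no output)
```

View pics/g1.png

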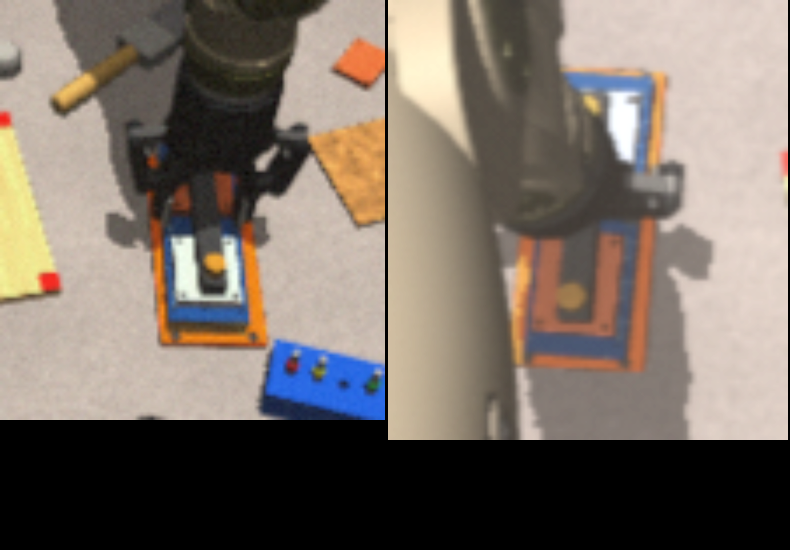

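The gripper straddles the bar between the plates: scene crop (205,205), top crop (580,210). Lower 3 mm and close.

>>> carry_out(moves=[{"tx": -0.1, "ty": 0.15, "tz": -0.3, "wx": 0, "wy": 0, "wz": 0, "claw": 0}, {"tx": 0, "ty": 0, "tz": 0, "wx": 0, "wy": 0, "wz": 0, "claw": 0.4}, {"tx": 0, "ty": 0, "tz": 0, "wx": 0, "wy": 0, "wz": 0, "claw": 1}, {"tx": 0, "ty": 0, "tz": 0, "wx": 0, "wy": 0, "wz": 0, "claw": 1}, {"tx": 0, "ty": 0, "tz": 0, "wx": 0, "wy": 0, "wz": 0, "claw": 1}, {"tx": 0, "ty": 0, "tz": 0, "wx": 0, "wy": 0, "wz": 0, "claw": 1}])

```text
clock: 3.95
tcp_pos: [0.5533, 0.179, 0.0366]
orientation: [0.0, 0.017, 1.0, 0.001]
wrist_force: [-1.0, 3.7, 4.8]
finger_gap: 0.0187
grip_force: 50.0
```

>>> carry_out(moves=[{"tx": 0, "ty": 0, "tz": 1, "wx": 0, "wy": 0, "wz": 0, "claw": 1}, {"tx": 0, "ty": 0, "tz": 3, "wx": 0, "wy": 0, "wz": 0, "claw": 1}, {"tx": 0, "ty": 0, "tz": 4, "wx": 0, "wy": 0, "wz": 0, "claw": 1}, {"tx": -0.31, "ty": -2.38, "tz": 0, "wx": 0, "wy": 0, "wz": 0.02, "claw": 1}, {"tx": -0.7, "ty": -4.5, "tz": 0, "wx": 0, "wy": 0, "wz": 0.02, "claw": 1}, {"tx": -0.7, "ty": -4.5, "tz": 0, "wx": 0, "wy": 0, "wz": 0.02, "claw": 1}, {"tx": -0.7, "ty": -4.5, "tz": 0, "wx": 0, "wy": 0, "wz": 0.02, "claw": 1}, {"tx": -0.7, "ty": -4.5, "tz": 0, "wx": 0, "wy": 0, "wz": 0.02, "claw": 1}])

```text
clock: 4.95
tcp_pos: [0.5209, -0.0274, 0.1159]
orientation: [-0.001, -0.033, 0.999, -0.001]
wrist_force: [0.8, -0.8, -3.7]
finger_gap: 0.0188
grip_force: 49.5
```

>>> carry_out(moves=[{"tx": -0.7, "ty": -4.5, "tz": 0, "wx": 0, "wy": 0, "wz": 0.02, "claw": 1}, {"tx": -0.7, "ty": -4.5, "tz": 0, "wx": 0, "wy": 0, "wz": 0.02, "claw": 1}, {"tx": -0.7, "ty": -4.5, "tz": 0, "wx": 0, "wy": 0, "wz": 0.02, "claw": 1}, {"tx": -0.7, "ty": -4.5, "tz": 0, "wx": 0, "wy": 0, "wz": 0.02, "claw": 1}, {"tx": -0.7, "ty": -4.5, "tz": 0, "wx": 0, "wy": 0, "wz": 0.02, "claw": 1}, {"tx": -0.7, "ty": -4.5, "tz": 0, "wx": 0, "wy": 0, "wz": 0, "claw": 1}, {"tx": -0.5, "ty": -3.5, "tz": 0, "wx": 0, "wy": 0, "wz": 0, "claw": 1}, {"tx": 0, "ty": 0, "tz": 0, "wx": 0, "wy": 0, "wz": 0, "claw": 1}])

```text
clock: 5.95
tcp_pos: [0.4737, -0.3335, 0.1156]
orientation: [-0.001, -0.08, 0.997, -0.0]
wrist_force: [-0.3, 0.1, -4.7]
finger_gap: 0.0187
grip_force: 49.8
```

>>> carry_out(moves=[{"tx": -0.1, "ty": -2.55, "tz": 0, "wx": 0, "wy": 0, "wz": 0.005, "claw": 1}, {"tx": 0, "ty": 0, "tz": -4, "wx": 0, "wy": 0, "wz": 0, "claw": 1}, {"tx": 0, "ty": 0, "tz": -4, "wx": 0, "wy": 0, "wz": 0, "claw": 1}, {"tx": 0, "ty": 0, "tz": -2, "wx": 0, "wy": 0, "wz": 0, "claw": 1}, {"tx": 0, "ty": 0, "tz": 0, "wx": 0, "wy": 0, "wz": 0, "claw": 1}, {"tx": 0, "ty": 0, "tz": -0.3, "wx": 0, "wy": 0, "wz": 0, "claw": 1}, {"tx": 0, "ty": 0, "tz": -0.3, "wx": 0, "wy": 0, "wz": 0, "claw": 1}, {"tx": 0, "ty": 0, "tz": 0, "wx": 0, "wy": 0, "wz": 0, "claw": 1}])

```text
clock: 6.95
tcp_pos: [0.4744, -0.3561, 0.011]
orientation: [0.0, -0.085, 0.996, -0.0]
wrist_force: [-1.1, 0.4, -4.1]
finger_gap: 0.019
grip_force: 50.0
```

>>> carry_out(moves=[{"tx": -0.15, "ty": -0.25, "tz": 0, "wx": 0, "wy": 0, "wz": 0, "claw": 1}, {"tx": 0, "ty": 0, "tz": -0.2, "wx": 0, "wy": 0, "wz": 0, "claw": 1}, {"tx": 0, "ty": 0, "tz": -0.1, "wx": 0, "wy": 0, "wz": 0, "claw": 1}, {"tx": 0, "ty": 0, "tz": 0, "wx": 0, "wy": 0, "wz": 0, "claw": 1}])

```text
clock: 7.45
tcp_pos: [0.4725, -0.3582, 0.0072]
orientation: [-0.0, -0.085, 0.996, 0.0]
wrist_force: [0.7, 0.3, -3.8]
finger_gap: 0.0187
grip_force: 50.0
```

>>> carry_out(moves=[{"tx": 0, "ty": 0, "tz": -0.1, "wx": 0, "wy": 0, "wz": 0, "claw": 1}, {"tx": 0, "ty": 0, "tz": 0, "wx": 0, "wy": 0, "wz": 0, "claw": 1}])

```text
clock: 7.7
tcp_pos: [0.4727, -0.3583, 0.0066]
orientation: [0.0, -0.085, 0.996, -0.0]
wrist_force: [-1.9, -0.0, -2.3]
finger_gap: 0.0188
grip_force: 50.3
```

Contact is near. Release slowly, then rise.

>>> carry_out(moves=[{"tx": 0, "ty": 0, "tz": -0.05, "wx": 0, "wy": 0, "wz": 0, "claw": 1}, {"tx": 0, "ty": 0, "tz": 0, "wx": 0, "wy": 0, "wz": 0, "claw": 0.3}, {"tx": 0, "ty": 0, "tz": 0, "wx": 0, "wy": 0, "wz": 0, "claw": 0}, {"tx": 0, "ty": 0, "tz": 0, "wx": 0, "wy": 0, "wz": 0, "claw": -0.36}, {"tx": 0, "ty": 0, "tz": 2, "wx": 0, "wy": 0, "wz": 0, "claw": -0.36}, {"tx": 0, "ty": 0, "tz": 4, "wx": 0, "wy": 0, "wz": 0, "claw": -0.36}, {"tx": 0, "ty": 0, "tz": 5, "wx": 0, "wy": 0, "wz": 0, "claw": -0.36}, {"tx": 0, "ty": 0, "tz": 2, "wx": 0, "wy": 0, "wz": 0, "claw": -0.36}])

```text
clock: 8.7
tcp_pos: [0.474, -0.3596, 0.1393]
orientation: [0.002, -0.085, 0.996, -0.002]
wrist_force: [0.4, -0.6, -0.6]
finger_gap: 0.0578
grip_force: 0.0
```

```bash
cat > look.py <<'E'
from workcell import read_camera,env
from h import *
d={k:read_camera(k) for k in("top","scene")}
E
python3 - <<'E'
from look import *
for k,c in d.items():
    m,P=blob(c,None,(.472,-.359),.09,.013,.05)
    try: print(k,"bar on mat",rect(c,m,.022)[0],np.median(P[m>0][:,2]))
    except Exception as e: print(k,e)
    for n,col,x0,zl,zh,z in [("alu","silver",(.597,.178),.03,.042,.036),("cop","orange",(.508,.181),.03,.042,.036),("board","blue",(.552,.18),.015,.03,.026)]:
        m,P=blob(c,col,x0,.11 if n=="board" else .055,zl,zh); print(k,n,rect(c,m,z,n!="board")[0],np.median(P[m>0][:,2]))
print(env.get_state()["tcp_pos"],env.get_state()["finger_gap"])
E
```

```text
top bar on mat [ 472.  -357.7  139.5   25.3    9.9] 0.022715434883312735
top alu [595.7 177.3  61.4  50.7  -2.4] 0.035861273062144594
top cop [507.9 181.9  56.3  44.5  -3.1] 0.03604343432752055
top board [550.9 179.4 173.1  58.1  -2.9] 0.025936532552731983
scene bar on mat [ 477.8 -359.   147.9   20.6   10. ] 0.020401263743366205
scene alu [599.5 175.7  57.   49.5  -0.6] 0.03398234472617234
scene cop [513.2 181.7  58.9  48.5  -2.4] 0.033814408459181655
scene board [554.5 178.9 174.5  60.6  -2.8] 0.02378861102059615
[ 0.47420094 -0.35981985  0.13891118] 0.057923553350654064
```

>>> carry_out(moves=[{"tx": 0.3, "ty": 5, "tz": 0, "wx": 0, "wy": 0, "wz": -0.02, "claw": -0.36}, {"tx": 0.3, "ty": 5, "tz": 0, "wx": 0, "wy": 0, "wz": -0.02, "claw": -0.36}, {"tx": 0.3, "ty": 5, "tz": 0, "wx": 0, "wy": 0, "wz": -0.02, "claw": -0.36}, {"tx": 0.3, "ty": 5, "tz": 0, "wx": 0, "wy": 0, "wz": -0.02, "claw": -0.36}, {"tx": 0.3, "ty": 5, "tz": 0, "wx": 0, "wy": 0, "wz": -0.02, "claw": -0.36}, {"tx": 0.3, "ty": 5, "tz": 0, "wx": 0, "wy": 0, "wz": -0.02, "claw": -0.36}, {"tx": 0.3, "ty": 5, "tz": 0, "wx": 0, "wy": 0, "wz": -0.02, "claw": -0.36}, {"tx": 0.3, "ty": 5, "tz": 0, "wx": 0, "wy": 0, "wz": -0.02, "claw": -0.36}])

```text
clock: 9.8
tcp_pos: [0.4958, 0.0433, 0.1344]
orientation: [-0.001, -0.005, 1.0, 0.0]
wrist_force: [0.7, 0.1, 0.7]
finger_gap: 0.0579
grip_force: 0.0
```

>>> carry_out(moves=[{"tx": 0.3, "ty": 5, "tz": 0, "wx": 0, "wy": 0, "wz": -0.02, "claw": -0.36}, {"tx": 0.4, "ty": 5, "tz": 0, "wx": 0, "wy": 0, "wz": -0.02, "claw": -0.36}, {"tx": 0.4, "ty": 4.2, "tz": 0, "wx": 0, "wy": 0, "wz": -0.02, "claw": -0.36}, {"tx": 0, "ty": 0, "tz": 0, "wx": 0, "wy": 0, "wz": 0, "claw": -0.36}, {"tx": 0, "ty": 0, "tz": -5, "wx": 0, "wy": 0, "wz": 0, "claw": -0.36}, {"tx": 0, "ty": 0, "tz": -3, "wx": 0, "wy": 0, "wz": 0, "claw": -0.36}, {"tx": 0, "ty": 0, "tz": 0, "wx": 0, "wy": 0, "wz": 0, "claw": -0.36}, {"tx": 0, "ty": 0, "tz": 0, "wx": 0, "wy": 0, "wz": 0, "claw": -0.36}])

```text
clock: 10.8
tcp_pos: [0.5081, 0.1831, 0.0564]
orientation: [0.0, 0.025, 1.0, 0.0]
wrist_force: [0.2, 0.7, 0.1]
finger_gap: 0.0578
grip_force: 0.0
```

>>> carry_out(moves=[{"tx": 0.1, "ty": -0.13, "tz": -1.5, "wx": 0, "wy": 0, "wz": 0, "claw": -0.36}, {"tx": 0, "ty": 0, "tz": -1, "wx": 0, "wy": 0, "wz": 0, "claw": -0.36}, {"tx": 0, "ty": 0, "tz": -0.4, "wx": 0, "wy": 0, "wz": 0, "claw": -0.36}, {"tx": 0, "ty": 0, "tz": 0, "wx": 0, "wy": 0, "wz": 0, "claw": -0.36}, {"tx": 0, "ty": 0, "tz": 0, "wx": 0, "wy": 0, "wz": 0, "claw": -0.36}])

```text
clock: 11.42
tcp_pos: [0.5089, 0.1825, 0.027]
orientation: [0.0, 0.025, 1.0, 0.0]
wrist_force: [-0.6, 0.2, 0.4]
finger_gap: 0.058
grip_force: 0.0
```

>>> carry_out(moves=[{"tx": 0, "ty": 0, "tz": -0.2, "wx": 0, "wy": 0, "wz": 0, "claw": -0.36}, {"tx": 0, "ty": 0, "tz": 0, "wx": 0, "wy": 0, "wz": 0, "claw": -0.36}])

```text
clock: 11.68
tcp_pos: [0.5086, 0.1824, 0.0248]
orientation: [0.0, 0.025, 1.0, 0.0]
wrist_force: [0.4, -0.4, 0.3]
finger_gap: 0.0582
grip_force: 0.0
```

>>> carry_out(moves=[{"tx": 0, "ty": 0, "tz": -0.2, "wx": 0, "wy": 0, "wz": 0, "claw": -0.36}, {"tx": 0, "ty": 0, "tz": 0, "wx": 0, "wy": 0, "wz": 0, "claw": -0.36}])

```text
clock: 11.92
tcp_pos: [0.5085, 0.1823, 0.0226]
orientation: [-0.0, 0.025, 1.0, 0.0]
wrist_force: [-0.8, -0.0, -0.6]
finger_gap: 0.0582
grip_force: 0.0
```

>>> carry_out(moves=[{"tx": 0, "ty": -0.05, "tz": 0.1, "wx": 0, "wy": 0, "wz": 0, "claw": -0.3}, {"tx": 0, "ty": 0, "tz": 0, "wx": 0, "wy": 0, "wz": 0, "claw": -0.2}, {"tx": 0, "ty": 0, "tz": 0, "wx": 0, "wy": 0, "wz": 0, "claw": 0}, {"tx": 0, "ty": 0, "tz": 0, "wx": 0, "wy": 0, "wz": 0, "claw": 1}, {"tx": 0, "ty": 0, "tz": 0, "wx": 0, "wy": 0, "wz": 0, "claw": 1}, {"tx": 0, "ty": 0, "tz": 0.5, "wx": 0, "wy": 0, "wz": 0, "claw": 1}, {"tx": 0, "ty": 0, "tz": 1.5, "wx": 0, "wy": 0, "wz": 0, "claw": 1}, {"tx": 0, "ty": 0, "tz": 0, "wx": 0, "wy": 0, "wz": 0, "claw": 1}])

```text
clock: 12.92
tcp_pos: [0.5098, 0.182, 0.0453]
orientation: [0.001, 0.025, 1.0, 0.0]
wrist_force: [0.1, 0.5, -2.2]
finger_gap: 0.0485
grip_force: 52.2
```

```bash
python3 - <<'E'
from look import *
o=cv2.resize(d["scene"]["image"][140:260,330:450],None,fx=4.5,fy=4.5);cv2.imwrite("pics/g2.png",np.clip(o*1.4,0,255).astype(np.uint8))
s=env.get_state();print(s["tcp_pos"],s["wrist_force"],s["finger_gap"])
E
```

```text
[0.5089884  0.18184319 0.04417035] [ 0.37816148  0.0721308  -2.51251586] 0.048362346466460995
```

View pics/g2.png

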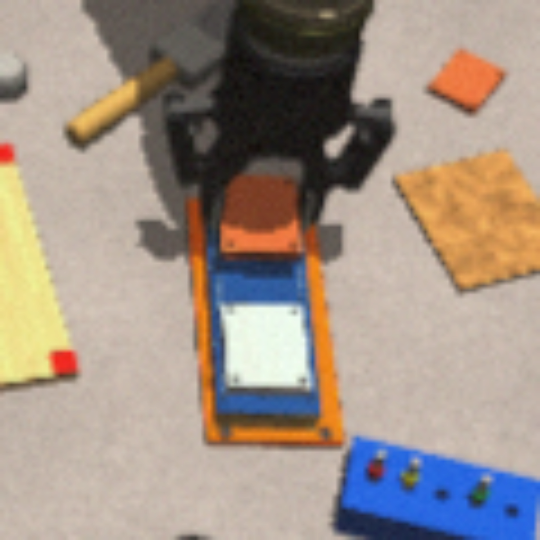

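The copper plate hangs flat in the fingers at crop (262,215), and the alu plate is undisturbed at (265,345). Carry the copper plate to the cork pad.

>>> carry_out(moves=[{"tx": 0, "ty": 0, "tz": 3, "wx": 0, "wy": 0, "wz": 0, "claw": 1}, {"tx": -0.75, "ty": 3.2, "tz": 0, "wx": 0, "wy": 0, "wz": 0.07, "claw": 1}, {"tx": -0.7, "ty": 3.2, "tz": 0, "wx": 0, "wy": 0, "wz": 0.07, "claw": 1}, {"tx": -0.7, "ty": 3.2, "tz": 0, "wx": 0, "wy": 0, "wz": 0.07, "claw": 1}, {"tx": -0.7, "ty": 3.2, "tz": 0, "wx": 0, "wy": 0, "wz": 0.07, "claw": 1}, {"tx": -0.7, "ty": 3, "tz": 0, "wx": 0, "wy": 0, "wz": 0.057, "claw": 1}, {"tx": 0, "ty": 0, "tz": -3, "wx": 0, "wy": 0, "wz": 0, "claw": 1}, {"tx": 0, "ty": 0, "tz": 0, "wx": 0, "wy": 0, "wz": 0, "claw": 1}])

```text
clock: 14.02
tcp_pos: [0.4706, 0.3389, 0.0413]
orientation: [-0.003, -0.143, 0.99, -0.001]
wrist_force: [-0.1, 0.1, -1.9]
finger_gap: 0.0482
grip_force: 52.7
```

>>> carry_out(moves=[{"tx": 0.2, "ty": 0.1, "tz": -2, "wx": 0, "wy": 0, "wz": 0, "claw": 1}, {"tx": 0, "ty": 0, "tz": -1, "wx": 0, "wy": 0, "wz": 0, "claw": 1}, {"tx": 0, "ty": 0, "tz": -0.4, "wx": 0, "wy": 0, "wz": 0, "claw": 1}, {"tx": 0, "ty": 0, "tz": 0, "wx": 0, "wy": 0, "wz": 0, "claw": 1}, {"tx": 0, "ty": 0, "tz": 0, "wx": 0, "wy": 0, "wz": 0, "claw": 1}])

```text
clock: 14.65
tcp_pos: [0.4756, 0.341, 0.0105]
orientation: [0.0, -0.143, 0.99, 0.0]
wrist_force: [0.1, -0.2, -1.9]
finger_gap: 0.0485
grip_force: 52.7
```

>>> carry_out(moves=[{"tx": -0.2, "ty": -0.1, "tz": -0.4, "wx": 0, "wy": 0, "wz": 0, "claw": 1}, {"tx": 0, "ty": 0, "tz": -0.1, "wx": 0, "wy": 0, "wz": 0, "claw": 1}, {"tx": 0, "ty": 0, "tz": 0, "wx": 0, "wy": 0, "wz": 0, "claw": 1}])

```text
clock: 15.02
tcp_pos: [0.473, 0.3399, 0.0048]
orientation: [-0.0, -0.143, 0.99, 0.0]
wrist_force: [0.4, -0.1, -2.9]
finger_gap: 0.0482
grip_force: 52.7
```

>>> carry_out(moves=[{"tx": 0, "ty": 0, "tz": -0.1, "wx": 0, "wy": 0, "wz": 0, "claw": 1}, {"tx": 0, "ty": 0, "tz": 0, "wx": 0, "wy": 0, "wz": 0, "claw": 1}])

```text
clock: 15.28
tcp_pos: [0.4732, 0.3399, 0.0046]
orientation: [0.0, -0.143, 0.99, 0.0]
wrist_force: [-1.3, -0.9, 5.4]
finger_gap: 0.0484
grip_force: 53.5
```

Contact. Release, rise and go to the alu plate.

>>> carry_out(moves=[{"tx": 0, "ty": 0, "tz": 0, "wx": 0, "wy": 0, "wz": 0, "claw": -0.3}, {"tx": 0, "ty": 0, "tz": 0, "wx": 0, "wy": 0, "wz": 0, "claw": -0.36}, {"tx": 0, "ty": 0, "tz": 2, "wx": 0, "wy": 0, "wz": 0, "claw": -0.36}, {"tx": 0, "ty": 0, "tz": 5, "wx": 0, "wy": 0, "wz": 0, "claw": -0.36}, {"tx": 2.46, "ty": -3.3, "tz": 1, "wx": 0, "wy": 0, "wz": -0.065, "claw": -0.36}, {"tx": 2.46, "ty": -3.3, "tz": 0, "wx": 0, "wy": 0, "wz": -0.065, "claw": -0.36}, {"tx": 2.46, "ty": -3.3, "tz": 0, "wx": 0, "wy": 0, "wz": -0.065, "claw": -0.36}, {"tx": 2.46, "ty": -3.3, "tz": 0, "wx": 0, "wy": 0, "wz": -0.065, "claw": -0.36}])

```text
clock: 16.27
tcp_pos: [0.5725, 0.2069, 0.0839]
orientation: [0.0, -0.013, 1.0, 0.0]
wrist_force: [0.4, 0.5, 0.3]
finger_gap: 0.0582
grip_force: 0.0
```

>>> carry_out(moves=[{"tx": 2.46, "ty": -3.1, "tz": 0, "wx": 0, "wy": 0, "wz": -0.063, "claw": -0.36}, {"tx": 0, "ty": 0, "tz": 0, "wx": 0, "wy": 0, "wz": 0, "claw": -0.36}, {"tx": 0, "ty": 0, "tz": -2.5, "wx": 0, "wy": 0, "wz": 0, "claw": -0.36}, {"tx": 0, "ty": 0, "tz": 0, "wx": 0, "wy": 0, "wz": 0, "claw": -0.36}, {"tx": 0, "ty": 0, "tz": 0, "wx": 0, "wy": 0, "wz": 0, "claw": -0.36}])

```text
clock: 16.9
tcp_pos: [0.5958, 0.1775, 0.0592]
orientation: [-0.0, 0.017, 1.0, 0.0]
wrist_force: [-0.3, 0.6, -0.3]
finger_gap: 0.0579
grip_force: 0.0
```

```bash
python3 - <<'E'
from look import *
for k,c in d.items():
    m,P=blob(c,"orange",(.4735,.34),.06,.0105,.03); m2,_=blob(c,"cork",(.4735,.34),.075,-.01,.0095)
    try: print(k,"cop",rect(c,m,.016)[0],np.median(P[m>0][:,2]),"cork",rect(c,m2,.006,False)[0])
    except Exception as e: print(k,e)
s=env.get_state();print(s["tcp_pos"])
o=np.hstack([cv2.resize(d["scene"]["image"][140:260,330:480],(400,320)),cv2.resize(d["top"]["image"][150:270,160:310],(400,320))]);cv2.imwrite("pics/g3.png",np.clip(o*1.4,0,255).astype(np.uint8))
E
```

```text
top max() iterable argument is empty
scene cop [478.4 337.3  64.9  48.6  16.4] 0.014118252984412383 cork [476.4 339.9 102.8  86.3  16.1]
[0.59653097 0.17750434 0.05980566]
```

View pics/g3.png

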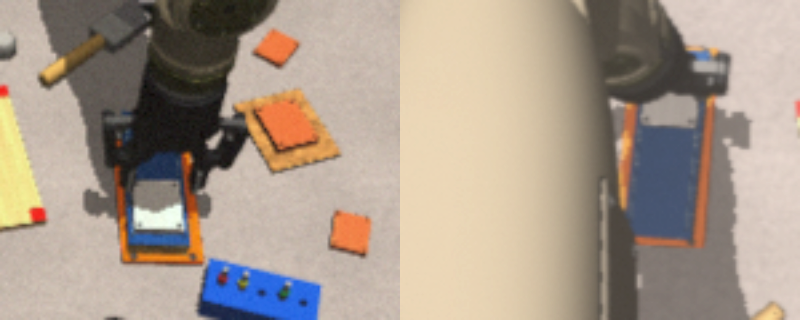

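Copper lies centred on the cork (288,128), and the fingers straddle the alu plate (157,195). Descend and grip.

>>> carry_out(moves=[{"tx": 0, "ty": -0.04, "tz": -2, "wx": 0, "wy": 0, "wz": 0, "claw": -0.36}, {"tx": 0, "ty": 0, "tz": -1.2, "wx": 0, "wy": 0, "wz": 0, "claw": -0.36}, {"tx": 0, "ty": 0, "tz": -0.35, "wx": 0, "wy": 0, "wz": 0, "claw": -0.36}, {"tx": 0, "ty": 0, "tz": 0, "wx": 0, "wy": 0, "wz": 0, "claw": -0.36}, {"tx": 0, "ty": 0, "tz": 0, "wx": 0, "wy": 0, "wz": 0, "claw": -0.36}])

```text
clock: 17.62
tcp_pos: [0.5967, 0.1766, 0.0239]
orientation: [0.001, 0.018, 1.0, 0.0]
wrist_force: [-0.1, 0.3, 0.7]
finger_gap: 0.0581
grip_force: 0.0
```

>>> carry_out(moves=[{"tx": 0, "ty": 0, "tz": -0.05, "wx": 0, "wy": 0, "wz": 0, "claw": -0.3}, {"tx": 0, "ty": 0, "tz": 0, "wx": 0, "wy": 0, "wz": 0, "claw": -0.2}, {"tx": 0, "ty": 0, "tz": 0, "wx": 0, "wy": 0, "wz": 0, "claw": 0}, {"tx": 0, "ty": 0, "tz": 0, "wx": 0, "wy": 0, "wz": 0, "claw": 1}, {"tx": 0, "ty": 0, "tz": 0, "wx": 0, "wy": 0, "wz": 0, "claw": 1}, {"tx": 0, "ty": 0, "tz": 0.5, "wx": 0, "wy": 0, "wz": 0, "claw": 1}, {"tx": 0, "ty": 0, "tz": 1.5, "wx": 0, "wy": 0, "wz": 0, "claw": 1}, {"tx": 0, "ty": 0, "tz": 4, "wx": 0, "wy": 0, "wz": 0, "claw": 1}])

```text
clock: 18.62
tcp_pos: [0.5941, 0.1761, 0.0817]
orientation: [-0.003, 0.018, 1.0, -0.0]
wrist_force: [0.2, -0.1, -0.5]
finger_gap: 0.0486
grip_force: 52.3
```

>>> carry_out(moves=[{"tx": -1.17, "ty": -4.28, "tz": 0, "wx": 0, "wy": 0, "wz": -0.036, "claw": 1}, {"tx": -1.17, "ty": -4.28, "tz": 0, "wx": 0, "wy": 0, "wz": -0.036, "claw": 1}, {"tx": -1.17, "ty": -4.28, "tz": 0, "wx": 0, "wy": 0, "wz": -0.036, "claw": 1}, {"tx": -1.17, "ty": -4.28, "tz": 0, "wx": 0, "wy": 0, "wz": -0.036, "claw": 1}, {"tx": -1.17, "ty": -4.28, "tz": 0, "wx": 0, "wy": 0, "wz": -0.036, "claw": 1}, {"tx": -1.17, "ty": -4.28, "tz": 0, "wx": 0, "wy": 0, "wz": -0.036, "claw": 1}, {"tx": -1.17, "ty": -4.28, "tz": 0, "wx": 0, "wy": 0, "wz": -0.036, "claw": 1}, {"tx": -1.17, "ty": -4.28, "tz": 0, "wx": 0, "wy": 0, "wz": -0.036, "claw": 1}])

```text
clock: 19.62
tcp_pos: [0.5023, -0.1674, 0.0837]
orientation: [0.0, 0.162, 0.987, -0.0]
wrist_force: [0.2, -0.3, -1.1]
finger_gap: 0.0486
grip_force: 52.3
```

>>> carry_out(moves=[{"tx": 0, "ty": 0, "tz": -3, "wx": 0, "wy": 0, "wz": 0, "claw": 1}, {"tx": 0, "ty": 0, "tz": -3, "wx": 0, "wy": 0, "wz": 0, "claw": 1}, {"tx": 0, "ty": 0, "tz": -0.7, "wx": 0, "wy": 0, "wz": 0, "claw": 1}, {"tx": 0, "ty": 0, "tz": 0, "wx": 0, "wy": 0, "wz": 0, "claw": 1}, {"tx": 0, "ty": 0, "tz": 0, "wx": 0, "wy": 0, "wz": 0, "claw": 1}])

```text
clock: 20.25
tcp_pos: [0.5036, -0.1662, 0.0171]
orientation: [0.001, 0.161, 0.987, -0.0]
wrist_force: [1.4, 0.2, -0.0]
finger_gap: 0.0485
grip_force: 52.3
```

>>> carry_out(moves=[{"tx": 0, "ty": 0, "tz": -0.8, "wx": 0, "wy": 0, "wz": 0, "claw": 1}, {"tx": 0, "ty": 0, "tz": -0.3, "wx": 0, "wy": 0, "wz": 0, "claw": 1}, {"tx": 0, "ty": 0, "tz": 0, "wx": 0, "wy": 0, "wz": 0, "claw": 1}])

```text
clock: 20.62
tcp_pos: [0.5023, -0.1657, 0.0045]
orientation: [-0.0, 0.161, 0.987, 0.0]
wrist_force: [-0.3, -0.4, -1.1]
finger_gap: 0.0486
grip_force: 52.3
```

>>> carry_out(moves=[{"tx": 0, "ty": 0, "tz": -0.1, "wx": 0, "wy": 0, "wz": 0, "claw": 1}, {"tx": 0, "ty": 0, "tz": 0, "wx": 0, "wy": 0, "wz": 0, "claw": 1}])

```text
clock: 20.88
tcp_pos: [0.5026, -0.1659, 0.0038]
orientation: [0.0, 0.161, 0.987, 0.0]
wrist_force: [0.5, -0.2, -1.2]
finger_gap: 0.0489
grip_force: 52.3
```

>>> carry_out(moves=[{"tx": 0, "ty": 0, "tz": -0.1, "wx": 0, "wy": 0, "wz": 0, "claw": 1}, {"tx": 0, "ty": 0, "tz": 0, "wx": 0, "wy": 0, "wz": 0, "claw": 1}])

```text
clock: 21.12
tcp_pos: [0.5027, -0.166, 0.0035]
orientation: [0.0, 0.161, 0.987, -0.0]
wrist_force: [-1.8, 0.1, 4.6]
finger_gap: 0.0486
grip_force: 52.9
```

Contact. Release and go to the board, opening fully.

>>> carry_out(moves=[{"tx": 0, "ty": 0, "tz": 0, "wx": 0, "wy": 0, "wz": 0, "claw": -0.3}, {"tx": 0, "ty": 0, "tz": 0, "wx": 0, "wy": 0, "wz": 0, "claw": -0.4}, {"tx": 0, "ty": 0, "tz": 2, "wx": 0, "wy": 0, "wz": 0, "claw": -1}, {"tx": 0, "ty": 0, "tz": 5, "wx": 0, "wy": 0, "wz": 0, "claw": -1}, {"tx": 0.7, "ty": 4.9, "tz": 1, "wx": 0, "wy": 0, "wz": 0.04, "claw": -1}, {"tx": 0.7, "ty": 4.9, "tz": 0, "wx": 0, "wy": 0, "wz": 0.04, "claw": -1}, {"tx": 0.7, "ty": 4.9, "tz": 0, "wx": 0, "wy": 0, "wz": 0.04, "claw": -1}, {"tx": 0.7, "ty": 4.9, "tz": 0, "wx": 0, "wy": 0, "wz": 0.04, "claw": -1}])

```text
clock: 22.12
tcp_pos: [0.5308, 0.0315, 0.0829]
orientation: [0.0, 0.081, 0.997, 0.0]
wrist_force: [0.0, 0.3, -0.1]
finger_gap: 0.0854
grip_force: 0.0
```

>>> carry_out(moves=[{"tx": 0.7, "ty": 4.9, "tz": 0, "wx": 0, "wy": 0, "wz": 0.04, "claw": -1}, {"tx": 0.7, "ty": 4.9, "tz": 0, "wx": 0, "wy": 0, "wz": 0.04, "claw": -1}, {"tx": 0.75, "ty": 5.1, "tz": 0, "wx": 0, "wy": 0, "wz": 0.034, "claw": -1}, {"tx": 0, "ty": 0, "tz": 0, "wx": 0, "wy": 0, "wz": 0, "claw": -1}, {"tx": 0, "ty": 0, "tz": 0, "wx": 0, "wy": 0, "wz": 0, "claw": -1}])

```text
clock: 22.75
tcp_pos: [0.5517, 0.179, 0.0824]
orientation: [-0.0, 0.025, 1.0, -0.0]
wrist_force: [0.3, -1.2, -0.9]
finger_gap: 0.0853
grip_force: 0.0
```

```bash
python3 - <<'E'
from look import *
for k,c in d.items():
    m,P=blob(c,"silver",(.503,-.166),.055,.0115,.03); m2,_=blob(c,"green",(.503,-.166),.08,-.01,.02)
    try: print(k,"alu",rect(c,m,.016)[0],np.median(P[m>0][:,2]),"white",rect(c,m2,.006,False)[0])
    except Exception as e: print(k,e)
    m,P=blob(c,"blue",(.552,.18),.11,.015,.03); print(k,"board",rect(c,m,.026,False)[0])
s=env.get_state();print(s["tcp_pos"])
o=cv2.resize(d["scene"]["image"][130:260,180:480],(800,347));cv2.imwrite("pics/g4.png",np.clip(o*1.4,0,255).astype(np.uint8))
E
```

```text
top alu [ 501.9 -166.3   62.1   49.6  -18.4] 0.01616746999221974 white [ 501.6 -166.1   98.2   81.3  -18.3]
top board [552.5 177.7 171.1  58.   -1.8]
scene alu [ 506.2 -168.5   60.7   48.7  -18.9] 0.013966494183531242 white [ 505.3 -166.3  100.6   85.1  -18.2]
scene board [554.6 178.9 174.4  60.6  -2.8]
[0.55181985 0.17800176 0.08262387]
```

View pics/g4.png

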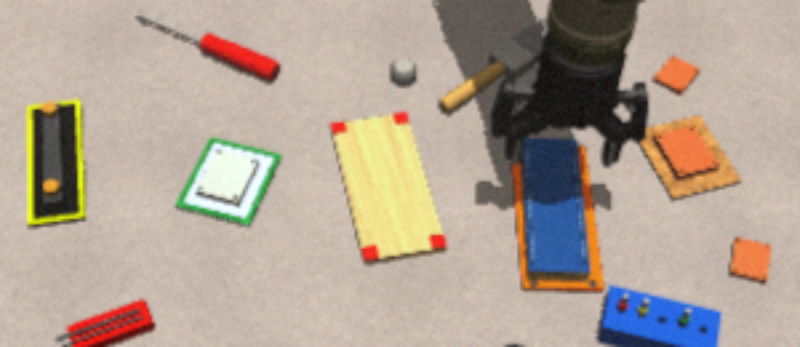

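The bar, alu and copper parts lie centred on their pads at (52,160), (228,178) and (688,150). Next, the board.

>>> carry_out(moves=[{"tx": 0.05, "ty": 0.1, "tz": -3, "wx": 0, "wy": 0, "wz": 0, "claw": -1}, {"tx": 0, "ty": 0, "tz": -3, "wx": 0, "wy": 0, "wz": 0, "claw": -1}, {"tx": 0, "ty": 0, "tz": -1.5, "wx": 0, "wy": 0, "wz": 0, "claw": -1}, {"tx": 0, "ty": 0, "tz": 0, "wx": 0, "wy": 0, "wz": 0, "claw": -1}, {"tx": 0, "ty": 0, "tz": 0, "wx": 0, "wy": 0, "wz": 0, "claw": -0.7}, {"tx": 0, "ty": 0, "tz": 0, "wx": 0, "wy": 0, "wz": 0, "claw": -0.55}, {"tx": 0, "ty": 0, "tz": 0, "wx": 0, "wy": 0, "wz": 0, "claw": -0.55}])

```text
clock: 23.72
tcp_pos: [0.5532, 0.1803, 0.0087]
orientation: [0.001, 0.025, 1.0, 0.0]
wrist_force: [0.2, 0.0, 0.7]
finger_gap: 0.0661
grip_force: 0.0
```

>>> carry_out(moves=[{"tx": 0, "ty": 0, "tz": -0.1, "wx": 0, "wy": 0, "wz": 0, "claw": -0.4}, {"tx": 0, "ty": 0, "tz": 0, "wx": 0, "wy": 0, "wz": 0, "claw": 0}, {"tx": 0, "ty": 0, "tz": 0, "wx": 0, "wy": 0, "wz": 0, "claw": 1}, {"tx": 0, "ty": 0, "tz": 0, "wx": 0, "wy": 0, "wz": 0, "claw": 1}, {"tx": 0, "ty": 0, "tz": 0.5, "wx": 0, "wy": 0, "wz": 0, "claw": 1}, {"tx": 0, "ty": 0, "tz": 1.5, "wx": 0, "wy": 0, "wz": 0, "claw": 1}, {"tx": 0, "ty": 0, "tz": 3, "wx": 0, "wy": 0, "wz": 0, "claw": 1}, {"tx": 0, "ty": 0, "tz": 0, "wx": 0, "wy": 0, "wz": 0, "claw": 1}])

```text
clock: 24.72
tcp_pos: [0.5548, 0.1805, 0.0597]
orientation: [0.003, 0.025, 1.0, 0.001]
wrist_force: [-0.1, -0.5, -2.1]
finger_gap: 0.0608
grip_force: 55.3
```

>>> carry_out(moves=[{"tx": -0.83, "ty": -3.5, "tz": 0, "wx": 0, "wy": 0, "wz": 0.0485, "claw": 1}, {"tx": -0.83, "ty": -3.5, "tz": 0, "wx": 0, "wy": 0, "wz": 0.0485, "claw": 1}, {"tx": -0.83, "ty": -3.5, "tz": 0, "wx": 0, "wy": 0, "wz": 0.0485, "claw": 1}, {"tx": -0.83, "ty": -3.5, "tz": 0, "wx": 0, "wy": 0, "wz": 0.0485, "claw": 1}, {"tx": -0.83, "ty": -3.5, "tz": 0, "wx": 0, "wy": 0, "wz": 0.0485, "claw": 1}, {"tx": 0, "ty": 0, "tz": -3, "wx": 0, "wy": 0, "wz": 0, "claw": 1}, {"tx": 0, "ty": 0, "tz": 0, "wx": 0, "wy": 0, "wz": 0, "claw": 1}, {"tx": 0, "ty": 0, "tz": 0, "wx": 0, "wy": 0, "wz": 0, "claw": 1}])

```text
clock: 25.72
tcp_pos: [0.5109, 0.0054, 0.0269]
orientation: [-0.0, -0.096, 0.995, 0.0]
wrist_force: [-0.3, 0.1, -0.8]
finger_gap: 0.0605
grip_force: 55.3
```

>>> carry_out(moves=[{"tx": 0, "ty": -0.1, "tz": -1.2, "wx": 0, "wy": 0, "wz": 0, "claw": 1}, {"tx": 0, "ty": 0, "tz": -0.3, "wx": 0, "wy": 0, "wz": 0, "claw": 1}, {"tx": 0, "ty": 0, "tz": 0, "wx": 0, "wy": 0, "wz": 0, "claw": 1}])

```text
clock: 26.1
tcp_pos: [0.5108, 0.0043, 0.0115]
orientation: [-0.0, -0.096, 0.995, 0.0]
wrist_force: [-0.4, 0.4, -1.6]
finger_gap: 0.0607
grip_force: 55.3
```

>>> carry_out(moves=[{"tx": 0, "ty": 0, "tz": -0.1, "wx": 0, "wy": 0, "wz": 0, "claw": 1}, {"tx": 0, "ty": 0, "tz": 0, "wx": 0, "wy": 0, "wz": 0, "claw": 1}])

```text
clock: 26.35
tcp_pos: [0.5112, 0.0041, 0.011]
orientation: [0.0, -0.096, 0.995, 0.0]
wrist_force: [-0.8, -0.3, -2.2]
finger_gap: 0.0606
grip_force: 55.3
```

>>> carry_out(moves=[{"tx": 0, "ty": 0, "tz": -0.1, "wx": 0, "wy": 0, "wz": 0, "claw": 1}, {"tx": 0, "ty": 0, "tz": 0, "wx": 0, "wy": 0, "wz": 0, "claw": 1}])

```text
clock: 26.6
tcp_pos: [0.5113, 0.0041, 0.0108]
orientation: [0.0, -0.096, 0.995, 0.0]
wrist_force: [-1.9, -0.9, 5.2]
finger_gap: 0.0606
grip_force: 56.1
```

>>> carry_out(moves=[{"tx": 0, "ty": 0, "tz": -0.05, "wx": 0, "wy": 0, "wz": 0, "claw": 1}, {"tx": 0, "ty": 0, "tz": 0, "wx": 0, "wy": 0, "wz": 0, "claw": 1}])

```text
clock: 26.85
tcp_pos: [0.5113, 0.0041, 0.0108]
orientation: [0.001, -0.096, 0.995, -0.0]
wrist_force: [-3.9, -0.4, 9.7]
finger_gap: 0.0608
grip_force: 56.7
```

Seated. Release, rise and back away.

>>> carry_out(moves=[{"tx": 0, "ty": 0, "tz": 0.05, "wx": 0, "wy": 0, "wz": 0, "claw": -0.6}, {"tx": 0, "ty": 0, "tz": 0, "wx": 0, "wy": 0, "wz": 0, "claw": -1}, {"tx": 0, "ty": 0, "tz": 0, "wx": 0, "wy": 0, "wz": 0, "claw": -1}, {"tx": 0, "ty": 0, "tz": 2, "wx": 0, "wy": 0, "wz": 0, "claw": -1}, {"tx": 0, "ty": 0, "tz": 5, "wx": 0, "wy": 0, "wz": 0, "claw": -1}, {"tx": 0, "ty": 0, "tz": 5, "wx": 0, "wy": 0, "wz": 0, "claw": -1}, {"tx": -2, "ty": -4, "tz": 5, "wx": 0, "wy": 0, "wz": 0, "claw": -1}, {"tx": -2, "ty": -4, "tz": 4, "wx": 0, "wy": 0, "wz": 0, "claw": -1}])

```text
clock: 27.85
tcp_pos: [0.4724, -0.0737, 0.2182]
orientation: [0.001, -0.097, 0.995, -0.0]
wrist_force: [1.3, -1.0, 0.2]
finger_gap: 0.0854
grip_force: 0.0
```

>>> carry_out(moves=[{"tx": -1, "ty": -5, "tz": 0, "wx": 0, "wy": 0, "wz": 0, "claw": -1}, {"tx": -1, "ty": -5, "tz": 0, "wx": 0, "wy": 0, "wz": 0, "claw": -1}, {"tx": -1, "ty": -5, "tz": 0, "wx": 0, "wy": 0, "wz": 0, "claw": -1}, {"tx": 0, "ty": -5, "tz": 0, "wx": 0, "wy": 0, "wz": 0, "claw": -1}, {"tx": 0, "ty": 0, "tz": 0, "wx": 0, "wy": 0, "wz": 0, "claw": -1}, {"tx": 0, "ty": 0, "tz": 0, "wx": 0, "wy": 0, "wz": 0, "claw": -1}])

```text
clock: 28.6
tcp_pos: [0.4421, -0.2729, 0.2159]
orientation: [-0.0, -0.096, 0.995, 0.001]
wrist_force: [0.1, 0.0, 0.2]
finger_gap: 0.0855
grip_force: 0.0
```

```bash
python3 - <<'E'
from look import *
for k,c in d.items():
  for n,col,xy,r,lo,hi,z in [("board","blue",(.511,.004),.11,.02,.04,.028),("cop","orange",(.4735,.34),.06,.0105,.03,.016),("alu","silver",(.503,-.166),.055,.0115,.03,.016),("bar",None,(.472,-.359),.09,.013,.05,.022),("ply","ply",(.511,.004),.115,-.01,.02,.01)]:
    m,P=blob(c,col,xy,r,lo,hi)
    try: print(k,n,rect(c,m,z,n not in('ply','board'))[0],round(float(np.median(P[m>0][:,2])),4))
    except Exception as e: print(k,n,"fail")
o=d["scene"]["image"];cv2.imwrite("pics/end.png",np.clip(o*1.4,0,255).astype(np.uint8))
E
```

```text
top board [509.2   2.3 173.1  57.6  11.2] 0.0282
top cop [472.3 339.1  60.9  49.8  16.1] 0.0157
top alu [ 501.8 -166.3   62.3   49.6  -18.4] 0.0162
top bar [ 506.  -351.8   70.8   26.5   12.7] 0.0226
top ply [510.1   4.1 189.9  88.9  11. ] 0.0101
scene board [513.1   1.7 174.9  60.8  11.2] 0.026
scene cop [476.9 336.8  61.7  48.6  16.4] 0.014
scene alu [ 507.8 -169.1   64.    48.7  -18.9] 0.0142
scene bar [ 478.3 -358.9  148.9   20.7   10. ] 0.0204
scene ply [522.5   5.8 172.   90.1  10.6] 0.0076
```

View pics/end.png

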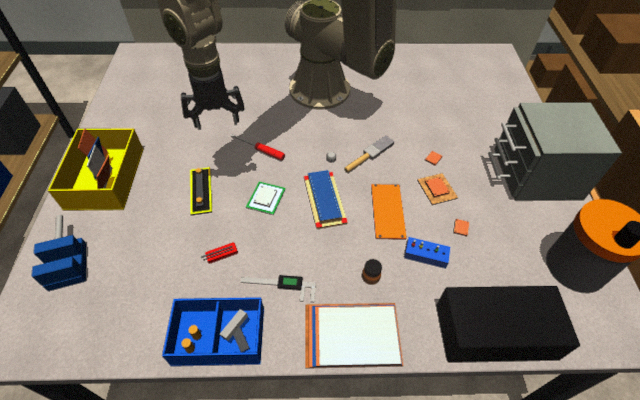

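All four parts lie flat and centred: bar (201,190), alu (265,196), board (325,197), copper (437,187). The jar (372,271) and caliper (290,283) have not moved. Handing in.

```bash
python3 -c "
from workcell import env
print(env.hand_in())"
```

```text
the job is handed in; nothing more can be done
None
```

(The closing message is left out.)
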